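# Seat and pull-test a slide-in coat hook

## Robot

A 7-joint arm with a two-finger parallel gripper is mounted at the origin on the work surface. World frame = base frame: x ahead of the robot, y to its left, z up, the work surface at z = 0. Lengths are in m, angles in rad, forces in N, time in s.
With the tool pointing down it reaches from about 0.4 to 0.9 m from the base axis. Payload 5.6 kg.
Tool frame: the origin (TCP) lies at the very end of the fingers, on their centre line; the grasp point (between the pads) lies grasp_offset behind it (grasp_offset is the distance from the TCP to the grasp point, in m); z points along the fingers, y is the direction in which the jaws open and shut (so a half turn about z gives the same grasp; the last joint's range is limited). The gripper opens to 92 mm and grips with 3 to 60 N. Pads are 20 mm wide; open, the fingers measure 128 mm over their backs; the gripper's body (75 mm by 189 mm) begins 69 mm behind the grasp point.
Start: joints at [1.096, 0.468, -0.012, 1.603, 0.006, 1.071, -0.056], TCP at [0.272, -0.59, 0.215] pointing down, gripper open.
Joint ranges: [-2.53, 2.53], [-0.31, 2.02], [-1.57, 1.55], [0.28, 2.44], [-1.29, 4.43], [0.15, 1.84], [-2.92, 2.92]. Speed limits (rad/s): [2.57, 2.57, 3.14, 3.14, 3.14, 3.14, 3.14].

## Interface

Orientations are given as a unit quaternion [x, y, z, w].
In Python, from rig import sense, read_camera, job_done, grasp_offset gives the robot as it stands.
- The arm moves only by the tool drive_tool, never from a script. Its argument "rows" is text: rows parted by semicolons, each of 5 numbers parted by spaces: the finger opening in m, from 0 to 0.0919, then the shift along the tool's x, y, z in m, then the turn about the tool's z in rad. In form: fingers tx ty tz turn; .... A call has 1 to 20 rows; each row is the pose to reach, as a shift and turn from the pose commanded when the call began, along the tool's axes at that moment; what a row does not reach only later rows make up. A row lasts 1/8 s, in which the tool goes at most 62.5 mm and 10.7 degrees, less where a joint would pass 70% of its speed; a pose out of reach is approached as far as the arm can. A call with a gripper value outside its range is refused whole. The fingers move at their own pace and stop on an object; the grip force is fixed at half the most. Time passes only in rows, so rows that repeat a pose let the fingers close. It gives the time, the measured TCP pose, the force and the opening at its end, in the units of the state.
- sense(): the state, without advancing time (a new reading comes with each control period).
- read_camera(name): name is "scene" or "side" or "wrist"; returns a dict with "color" (480x640x3 uint8, blue, green, red), "fx", "fy", "cx", "cy" (pixels), "R" (3x3) and "t" (3): a world point X has camera coordinates R X + t. Camera axes: x right, y down, z forward; pixel columns grow to the right and rows downward; lengths in m; the calibration is good to about 2 mm. The wrist camera is an equidistant fisheye: a pixel r from the principal point sees the ray r / f radians off the axis. A picture is of the moment at which its call begins. There is no depth.
- job_done(): hands the job in, once; it reports no verdict.
The state is a dict: "t": time; "joint_positions": joint angles; "joint_velocities": joint speeds; "effort": joint torques, N m; "tcp_pos": TCP position; "tcp_rot": TCP orientation; "force": force on the tool from outside, world axes, zero at the start; "ft_torque": the same for the moment, N m; "width": opening from 0.0 (shut) to 1.0 (fully open).
Only numpy, scipy, OpenCV 4.12 (cv2) and the standard library are available. Lean on these libraries where they do the work, as an engineer would, in place of code of your own. Each camera call takes 0.05 s, during which the arm holds its last target.

## Task

Slide the white coat hook down into the grey stick-on socket on the locked top drawer of the small steel locker, with the hook pointing away from the locker, until it is fully home on the socket's floor. Then prove the stuck joint: pull the hook straight out from the locker with a steady 12 N for two seconds, never reaching 20 N, and let go, leaving the hook fully home. Do not disturb the bottles, the mug or the brush.

Things in the scene. Friction and masses are not known exactly. Their poses are not given: they have to be found in the camera images.
- hook: white plastic coat hook, loose, 60 to 110 g, standing upright on its T-shaped foot. Origin: underside of the back plate, at its middle; x points from the web to the plate (into the locker when mounted), y along the plate's width, z up. Plate 39 wide (y), 5 thick (x), 55 high, lower edge rounded (radius 2.5)
- socket: grey plastic slide-in socket stuck by a foam pad to the drawer front, open at the top. Origin: middle of the slot's floor, 155 above the work surface; a seated hook has its origin here (within 2) and parallel axes; x points into the locker, y along its front, z up. Slot 42 wide (y), 7 deep (x), 45 high
- rest (a point): point on the drawer front (not on the pad) where the socket's origin lies while nobody pulls; its minus x is straight out from the locker's front (the pull direction). The foam pad gives along x by 1 mm per 4 N of pull (12 N = 3 mm) and springs back; it tears at 20 N (5 mm)
- locker: small grey steel locker, fixed, 120 deep (x), 240 wide (y), 200 high; its front faces its own minus x. Origin: centre of its underside. Across the top of its front runs a locked drawer (front 220 wide, 47 high) with the socket in its middle. Its lock is slack: pulled, the drawer slides out freely (about 1.5 N) by some 0 to 25 mm, different each time, before the lock holds it
- web (a point): grasp point on the hook, 28 out from the plate's middle (hook x = -28) and 26 above its underside, inside the solid web: 10 thick (hook y), 40 high, reaching out to x = -52, where an upturned tip (x -52 to -40) rises to 58. Same axes as the hook; grasp across y
- mouth (a point): middle of the slot's mouth, 45 above the floor; lips flare outwards to 52. Two front lips hold the plate, with an 18 wide gap for the web. A leaf spring in the slot's back grips the plate over the last 30 mm: the hook does not fall home by itself, it needs a downward push of roughly 2 to 10 N, then meets the hard floor
- detergent: blue detergent bottle, diameter 72, 210 high; bystander, origin under its centre
- softener: white bottle, diameter 64, 180 high; bystander, origin under its centre
- mug: white mug, diameter 76, 90 high; bystander, origin under its centre
- shoebrush: shoe brush lying bristles down, 150 long (x), 45 wide, 38 high; bystander, origin under its centre
Mind the look-alikes: they are no part of the job. Of the things that look like the hook, take the one that is nearest to the robot's base at the start.

How it is judged:
By the outcome, as a careful person would: the job done as asked, in the order asked, and still so for the second after the job is handed in, with the robot touching nothing.
It also fails if it takes over 72 s, if anything falls off the work surface, if the arm or the gripper's body presses on something with over 40 N, if the wrist force passes 120 N, or if a joint passes its speed limit or range.

## Working session

There is one attempt and no reset: what is moved stays moved. The work goes in short steps, Python scripts to look and compute and a tool call to move; the robot and the scene stay as the last step left them, time stands still between calls to the robot, and variables do not carry over. Pictures are saved under pics/ and viewed, and the job is handed in when it is done.

Besides the shell and the picture viewer there is one more tool, called after "Call:" as name(argument=value, ...) on one line, values as JSON. drive_tool: Moves the arm, as the interface text tells. Its arguments: {"type":"object","properties":{"rows":{"type":"string"}},"required":["rows"]}

```bash
mkdir -p pics; ls; python3 - <<'E'
from rig import *
import cv2
print(grasp_offset if not callable(grasp_offset) else grasp_offset()); print(sense())
for n in ("scene","side","wrist"):
    c=read_camera(n); cv2.imwrite(f"pics/{n}0.png",c["color"]); print(n,c["fx"],c["fy"],c["cx"],c["cy"],c["R"],c["t"])
E
```

```text
pics
0.0187
{'t': 0.0, 'joint_positions': array([ 1.09601521,  0.46838188, -0.01162849,  1.60362263,  0.00604039,
        1.07139486, -0.0563177 ]), 'joint_velocities': array([ 0.00033449, -0.00069273, -0.00048331, -0.0004234 , -0.00011666,
       -0.00049383,  0.00052035]), 'effort': array([ 4.49154159e-04, -5.20572531e+01, -1.23037433e-02, -2.43751019e+01,
       -5.66447445e-02,  1.70491508e-02,  1.40174329e-04]), 'tcp_pos': array([ 0.27171277, -0.58984035,  0.21363773]), 'tcp_rot': array([ 9.76789843e-01,  2.14198081e-01, -2.61309724e-04, -8.46892718e-04]), 'force': array([ 0.27995168,  0.40967238, -0.56571119]), 'ft_torque': array([ 0.00509407,  0.02272663, -0.02362051]), 'width': 0.9984173183769511}
scene 560.1429006948574 560.1429006948574 323.45102425592245 246.8151735531748 [[ 0.64841809  0.76121834 -0.01003074]
 [ 0.60025177 -0.51931961 -0.60828033]
 [-0.4682433   0.388399   -0.79365889]] [-0.33196046 -0.23571825  1.60558045]
side 491.99976481338814 491.99976481338814 324.43585471990957 240.5548067359339 [[-0.87009962 -0.49281452  0.007778  ]
 [-0.38902465  0.67699039 -0.62477503]
 [ 0.30263258 -0.54664235 -0.78076608]] [0.45027337 0.32490708 0.95973074]
wrist 371.64829954431775 371.64829954431775 318.089901108272 247.40487965651144 [[ 0.41825911 -0.90832716 -0.00104293]
 [-0.87699511 -0.40413002  0.25992018]
 [-0.23651404 -0.10779933 -0.96562954]] [-0.65067391 -0.02969414  0.39005287]
```

View pics/scene0.png

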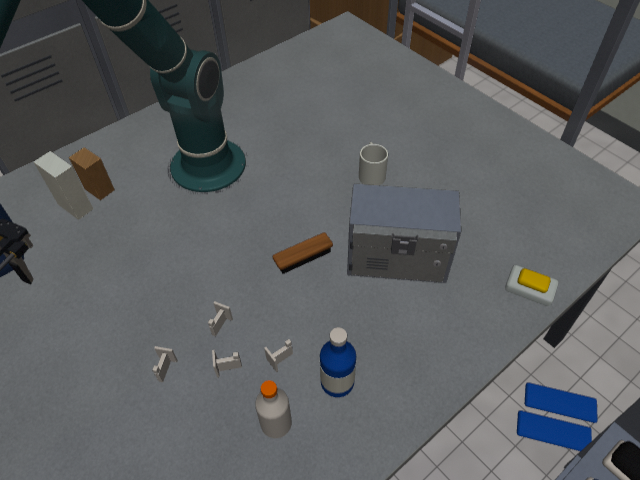

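View pics/side0.png

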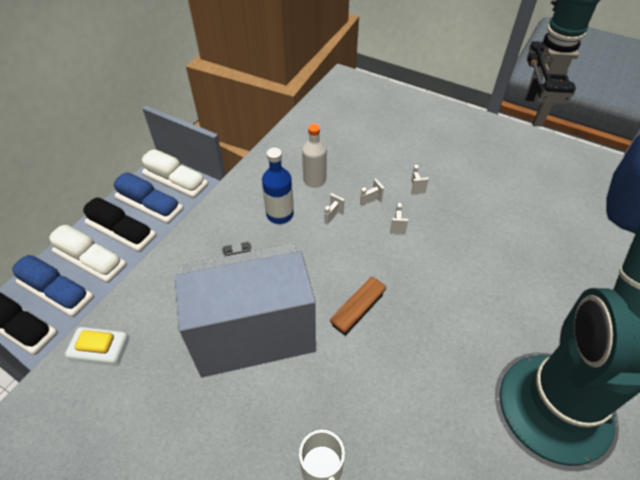

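View pics/wrist0.png

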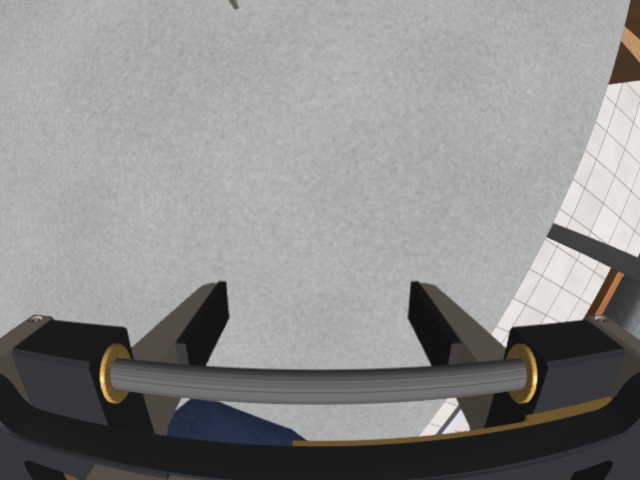

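The scene image shows four hook-like pieces at about (220,318), (163,362), (226,361) and (279,352). The locker is at (400,235) with the socket at (404,243).

```bash
cat > h.py <<'E'
import numpy as np, cv2
from rig import *
def ray(c,u,v):
    d=np.linalg.inv(np.array([[c["fx"],0,c["cx"]],[0,c["fy"],c["cy"]],[0,0,1]]))@[u,v,1]
    R=np.array(c["R"]);t=np.array(c["t"]); return -R.T@t, R.T@d
def plane(c,u,v,z):
    o,d=ray(c,u,v); return o+d*(z-o[2])/d[2]
def tri(rs):
    A=np.zeros((3,3));b=np.zeros(3)
    for o,d in rs:
        d=d/np.linalg.norm(d);P=np.eye(3)-np.outer(d,d);A+=P;b+=P@o
    x=np.linalg.solve(A,b); return x
def proj(c,X):
    q=np.array(c["R"])@X+np.array(c["t"])
    return c["cx"]+c["fx"]*q[0]/q[2],c["cy"]+c["fy"]*q[1]/q[2]
def projf(c,X):
    q=np.array(c["R"])@X+np.array(c["t"]); r=np.hypot(q[0],q[1]); th=np.arctan2(r,q[2])
    return c["cx"]+c["fx"]*th*q[0]/r,c["cy"]+c["fy"]*th*q[1]/r
def rayf(c,u,v):
    a=(u-c["cx"])/c["fx"];b=(v-c["cy"])/c["fy"];r=np.hypot(a,b)
    d=np.array([np.sin(r)*a/r,np.sin(r)*b/r,np.cos(r)]);R=np.array(c["R"])
    return -R.T@np.array(c["t"]),R.T@d
def crop(img,x0,y0,x1,y1,s,name):
    k=cv2.resize(img[y0:y1,x0:x1],None,fx=s,fy=s,interpolation=cv2.INTER_CUBIC); cv2.imwrite("pics/"+name+".png",k)
E
python3 - <<'E'
from h import *
a=read_camera("scene");b=read_camera("side")
crop(a["color"],140,290,300,390,5,"sc_hooks");crop(a["color"],335,175,475,290,5,"sc_lock")
crop(b["color"],315,155,435,245,6,"si_hooks");crop(b["color"],165,230,325,350,5,"si_lock")
for p in [(220,325),(163,370),(220,370),(275,360)]: 
    X=plane(a,*p,0); print(p,X,np.hypot(X[0],X[1]), proj(b,X))
E
```

```text
(220, 325) [ 0.46005232 -0.26783199  0.        ] 0.5323364682769817 (np.float64(396.32711581938725), np.float64(226.5757302664652))
(163, 370) [ 0.47195159 -0.42485308  0.        ] 0.6350105850673321 (np.float64(416.2165832162462), np.float64(186.6239127190046))
(220, 370) [ 0.55303624 -0.33056243  0.        ] 0.6442985372283889 (np.float64(374.08841170527205), np.float64(197.6579411416747))
(275, 360) [ 0.61224909 -0.22535404  0.        ] 0.6524058468776132 (np.float64(335.53641754991287), np.float64(215.01397881788606))
```

View pics/sc_hooks.png

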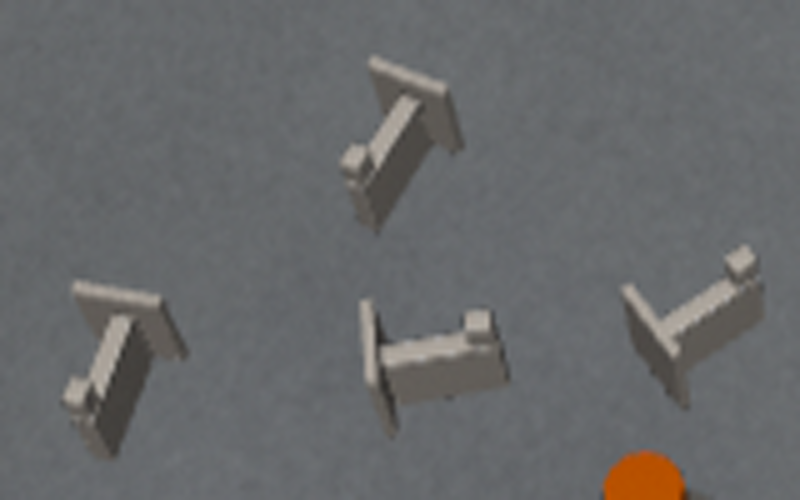

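View pics/si_hooks.png

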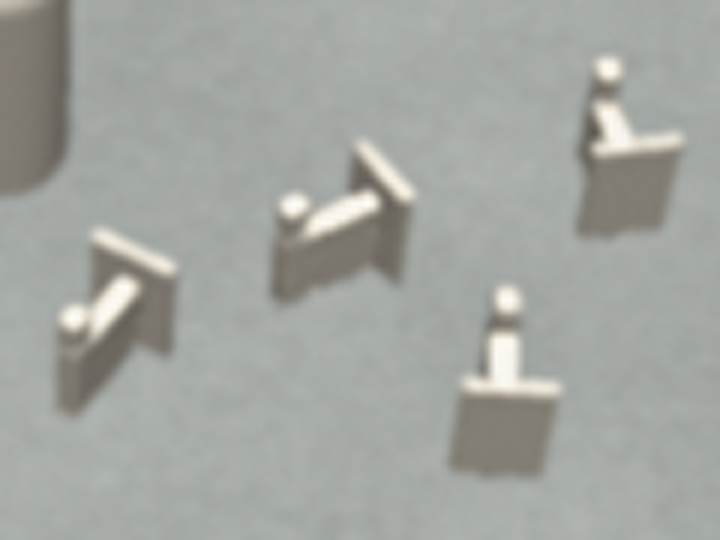

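View pics/sc_lock.png

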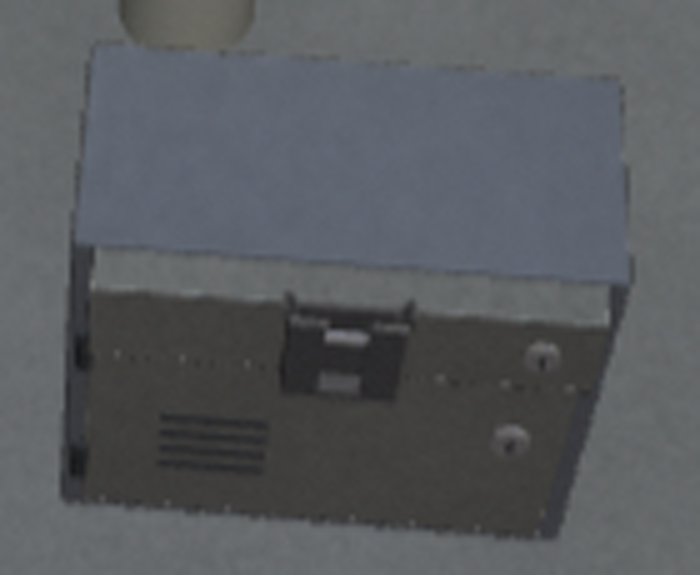

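View pics/si_lock.png

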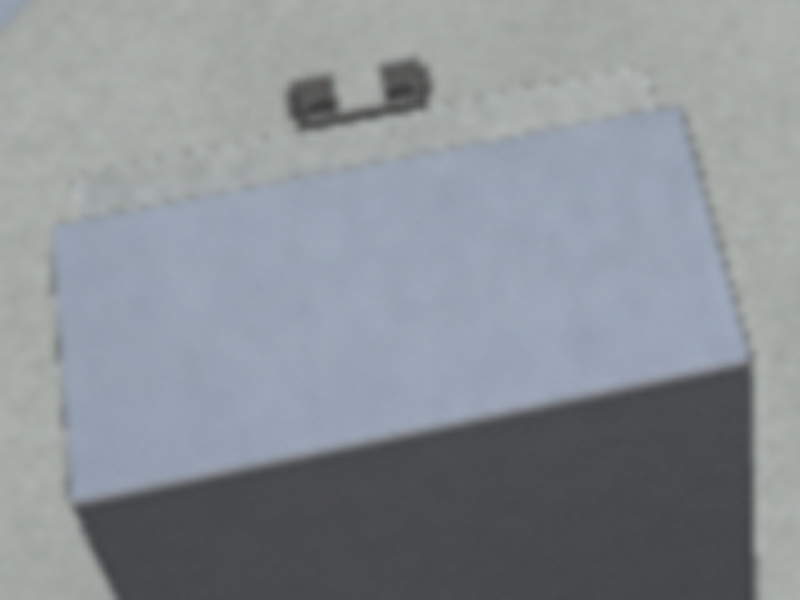

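```bash
cat > fit.py <<'E'
from h import *
from scipy.optimize import least_squares
a=read_camera("scene");b=read_camera("side")
S=lambda u,v:(140+u/5,290+v/5)
D=lambda u,v:(315+u/6,155+v/6)
# hook
obs=[(a,S(370,57),(2.5,19.5,55)),(a,S(450,86),(2.5,-19.5,55)),(a,S(463,150),(2.5,-19.5,1)),(a,S(375,232),(-52,-5,0)),(a,S(357,155),(-46,0,58)),
(b,D(461,378),(-2.5,19.5,55)),(b,D(563,385),(-2.5,-19.5,55)),(b,D(450,470),(2.5,19.5,1)),(b,D(543,478),(2.5,-19.5,1)),(b,D(508,288),(-46,0,58))]
def pr(p,X):
    c,s=np.cos(p[2]),np.sin(p[2]); X=np.array(X)/1e3
    return np.array([p[0]+c*X[0]-s*X[1],p[1]+s*X[0]+c*X[1],X[2]])
def f(p): return np.concatenate([np.array(proj(c,pr(p,X)))-uv for c,uv,X in obs])
best=min((least_squares(f,[.45,-.26,y],loss='soft_l1') for y in np.arange(-3,3,1)),key=lambda r:r.cost)
print("hook",best.x); print(f(best.x).reshape(-1,2).round(1)); p=best.x
print("web",pr(p,(-28,0,26)))
L=lambda u,v:(335+u/5,175+v/5); M=lambda u,v:(165+u/5,230+v/5)
# locker: unknown x,y,yaw, drawer extension e
obs2=[(a,L(95,44),(60,120,200)),(a,L(622,78),(60,-120,200)),(a,L(76,245),(-60,120,200)),(a,L(630,283),(-60,-120,200)),
(a,L(65,500),(-60,120,0)),(a,L(555,538),(-60,-120,0)),
(b,M(52,222),(-60,-120,200)),(b,M(685,108),(-60,120,200)),(b,M(750,360),(60,120,200)),(b,M(75,502),(60,-120,200))]
def g(p): return np.concatenate([np.array(proj(c,pr(p,X)))-uv for c,uv,X in obs2])
best=min((least_squares(g,[.65,.1,y],loss='soft_l1') for y in np.arange(-3,3,1)),key=lambda r:r.cost)
print("locker",best.x); print(g(best.x).reshape(-1,2).round(1)); q=best.x
c,s=np.cos(q[2]),np.sin(q[2])
def loc(X): 
    d=X[:2]-q[:2]; return np.array([c*d[0]+s*d[1],-s*d[0]+c*d[1],X[2]])*1e3
for n,A,B in [("Llip top",(285,291),(428,75)),("Rlip top",(412,302),(292,95)),("frontL strip",(93,292),(655,75)),("frontR strip",(608,322),(75,185))]:
    for z in (.200,): print(n,"scene z200",loc(plane(a,*L(*A),z)).round(1),"side z200",loc(plane(b,*M(*B),z)).round(1))
    print("  tri",loc(tri([ray(a,*L(*A)),ray(b,*M(*B))])).round(1))
E
python3 fit.py
```

```text
hook [ 0.45089373 -0.24826036  2.03500786]
[[  0.1  -0.1]
 [ -0.7  -0.2]
 [  0.1  -0.7]
 [  0.5   0.3]
 [ -0.8  -0.1]
 [ 15.4   0.2]
 [-17.7  -1.6]
 [ 14.4   0.7]
 [-16.8  -1.4]
 [ -1.1   0.9]]
web [ 0.46342983 -0.27329725  0.026     ]
locker [0.59216317 0.17070049 2.32829726]
[[-1.2 -1.5]
 [-0.4 -0.7]
 [-1.6 -1.6]
 [ 0.2 -0.6]
 [-1.5  0.1]
 [-0.2  0.7]
 [-2.  -0.5]
 [-1.2 -1.8]
 [ 0.  -0. ]
 [-2.8  0.1]]
Llip top scene z200 [-80.7  25.9 200. ] side z200 [-94.1  28.2 200. ]
  tri [-87.4  27.3 208.3]
Rlip top scene z200 [-81.3 -27.7 200. ] side z200 [-96.6 -23.9 200. ]
  tri [-89.1 -25.  209.4]
frontL strip scene z200 [-89.3 106.9 200. ] side z200 [-73.6 113.5 200. ]
  tri [-81.1 110.9 190.3]
frontR strip scene z200 [ -84.  -109.5  200. ] side z200 [ -73.  -107.3  200. ]
  tri [ -78.6 -109.7  193.2]
```

The hook at (220,318) is the nearest, at 0.53 m against 0.63 m or more for the other three, and the crop confirms it. I had its left and right corners swapped in the side view, so I'll fix that.

```bash
sed -i 's|S=lambda.*|S=lambda u,v:(139.6+u/5,289.6+v/5)|; s|D=lambda.*|D=lambda u,v:(314.6+u/6,154.6+v/6)|; s|L=lambda u,v:(335+u/5,175+v/5); M=lambda u,v:(165+u/5,230+v/5)|L=lambda u,v:(334.6+u/5,174.6+v/5); M=lambda u,v:(164.6+u/5,229.6+v/5)|; s|(b,D(461,378),(-2.5,19.5,55)),(b,D(563,385),(-2.5,-19.5,55)),(b,D(450,470),(2.5,19.5,1)),(b,D(543,478),(2.5,-19.5,1))|(b,D(461,380),(-2.5,-19.5,55)),(b,D(563,387),(-2.5,19.5,55)),(b,D(450,470),(2.5,-19.5,1)),(b,D(543,478),(2.5,19.5,1))|' fit.py; python3 fit.py; python3 - <<'E'
from h import *
w=read_camera("wrist");s=sense();print(-np.array(w["R"]).T@w["t"],s["tcp_pos"],s["t"])
E
```

```text
hook [ 0.44957969 -0.24848123  2.02569297]
[[ 0.1 -0.1]
 [-0.7 -0. ]
 [ 0.1 -0.6]
 [ 0.3  0.3]
 [-1.  -0.1]
 [ 0.2 -0.3]
 [-0.6 -0.7]
 [-0.4  0.5]
 [-0.2 -0.1]
 [-0.   1.4]]
web [ 0.46188204 -0.27363381  0.026     ]
locker [ 0.59196158  0.1703146  -3.95492631]
[[-1.  -1. ]
 [-0.2 -0.3]
 [-1.4 -1.2]
 [ 0.4 -0.2]
 [-1.3  0.5]
 [ 0.   1.2]
 [-1.4 -0.2]
 [-0.6 -1.5]
 [ 0.6  0.2]
 [-2.1  0.4]]
Llip top scene z200 [-79.5  26.4 200. ] side z200 [-95.1  27.2 200. ]
  tri [-87.4  27.  209.6]
Rlip top scene z200 [-80.2 -27.2 200. ] side z200 [-97.6 -25.  200. ]
  tri [-89.  -25.1 210.7]
frontL strip scene z200 [-88.2 107.4 200. ] side z200 [-74.6 112.5 200. ]
  tri [-81.1 110.6 191.6]
frontR strip scene z200 [ -82.8 -109.2  200. ] side z200 [ -74.  -108.4  200. ]
  tri [ -78.4 -109.8  194.5]
[ 0.33846842 -0.56118077  0.3844586 ] [ 0.27193514 -0.59035094  0.21456095] 0.5
```

Call:
drive_tool(rows="0.06 0.1 -0.07 0 -0.4; 0.06 0.2 -0.14 0.03 -0.8; 0.06 0.305 -0.208 0.06 -1.2; 0.06 0.305 -0.208 0.06 -1.594; 0.06 0.305 -0.208 0.06 -1.594; 0.06 0.305 -0.208 0.06 -1.594; 0.06 0.305 -0.208 0.06 -1.594; 0.06 0.305 -0.208 0.06 -1.594; 0.06 0.305 -0.208 0.06 -1.594; 0.06 0.305 -0.208 0.06 -1.594; 0.06 0.305 -0.208 0.06 -1.594; 0.06 0.305 -0.208 0.06 -1.594")

```text
t: 2.0
tcp_pos: [0.462, -0.2739, 0.1547]
tcp_rot: [0.53, 0.848, -0.0, 0.0]
force: [1.4, 0.2, -0.4]
width: 0.655
```

```bash
python3 - <<'E'
from h import *
w=read_camera("wrist");im=w["color"].copy();s=sense();print(s["tcp_pos"],s["tcp_rot"],s["joint_positions"],s["t"],s["force"])
p=[0.4496,-0.2485,2.0257];c,sn=np.cos(p[2]),np.sin(p[2])
for X in [(2.5,19.5,55),(2.5,-19.5,55),(-2.5,19.5,55),(-2.5,-19.5,55),(-46,0,58),(-52,-5,0),(-52,5,40),(-52,-5,40),(-2.5,5,40),(-2.5,-5,40)]:
    X=np.array(X)/1e3; W=np.array([p[0]+c*X[0]-sn*X[1],p[1]+sn*X[0]+c*X[1],X[2]])
    u,v=projf(w,W); cv2.circle(im,(round(u),round(v)),2,(0,0,255),-1)
crop(im,120,120,520,420,2,"w1")
E
```

```text
[ 0.46199444 -0.27387979  0.15463914] [ 5.29761675e-01  8.48146541e-01 -7.54846584e-05  8.93703281e-05] [ 0.84626902  0.3997635  -0.459072    1.91014883  0.22555244  0.88183407
  0.72833199] 2.05 [ 0.29152381 -0.44143782  0.03770122]
```

View pics/w1.png

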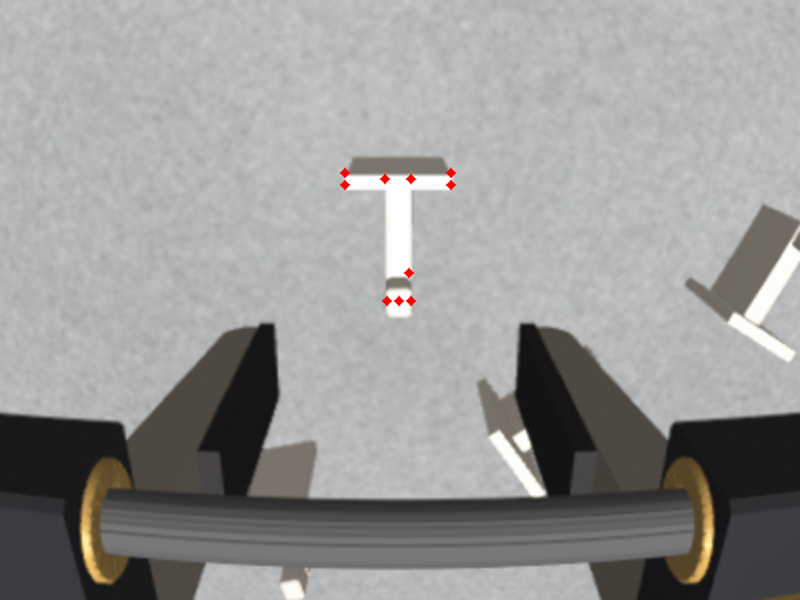

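Call:
drive_tool(rows="0.05 -0.001 0 0.05 0; 0.05 -0.001 0 0.1 0; 0.05 -0.001 0 0.13 0; 0.05 -0.001 0 0.147 0; 0.05 -0.001 0 0.147 0; 0.0 -0.001 0 0.147 0; 0.0 -0.001 0 0.147 0; 0.0 -0.001 0 0.147 0; 0.0 -0.001 0 0.147 0; 0.0 -0.001 0 0.147 0; 0.0 -0.001 0 0.147 0; 0.0 -0.001 0 0.137 0; 0.0 -0.001 0 0.087 0; 0.0 -0.001 0 0.037 0; 0.0 -0.001 0 -0.013 0; 0.0 -0.001 0 -0.063 0; 0.0 -0.001 0 -0.093 0; 0.0 -0.001 0 -0.093 0")

```text
t: 4.3
tcp_pos: [0.4635, -0.2752, 0.2501]
tcp_rot: [0.529, 0.848, -0.0, 0.002]
force: [0.2, -0.8, -1.5]
width: 0.108
```

```bash
python3 - <<'E'
from h import *
w=read_camera("wrist");s=sense();print(s["tcp_pos"],s["tcp_rot"],s["joint_positions"],s["t"],s["force"],s["width"])
cv2.imwrite("pics/w2.png",w["color"])
# targets for hover in front of locker
q=[.59196,.17031,-3.95493]
c,sn=np.cos(q[2]),np.sin(q[2])
for X in [(-90,0),(-118,0),(-200,0)]:
    print(X,[q[0]+(c*X[0]-sn*X[1])/1e3,q[1]+(sn*X[0]+c*X[1])/1e3])
E
```

```text
[ 0.46236437 -0.27476027  0.24808844] [ 5.29438663e-01  8.48347913e-01 -2.19342167e-04  6.87299406e-04] [ 0.89214387  0.29215396 -0.50155053  1.81701513  0.15918168  1.07079488
  0.78691603] 4.35 [ 0.65241043  0.5245839  -1.13269743] 0.10558754768119859
(-90, 0) [np.float64(0.6537969660418745), np.float64(0.10491741914608306)]
(-118, 0) [np.float64(0.6730351332549022), np.float64(0.08457306065819781)]
(-200, 0) [np.float64(0.7293754800930544), np.float64(0.02499315365796237)]
```

View pics/w2.png

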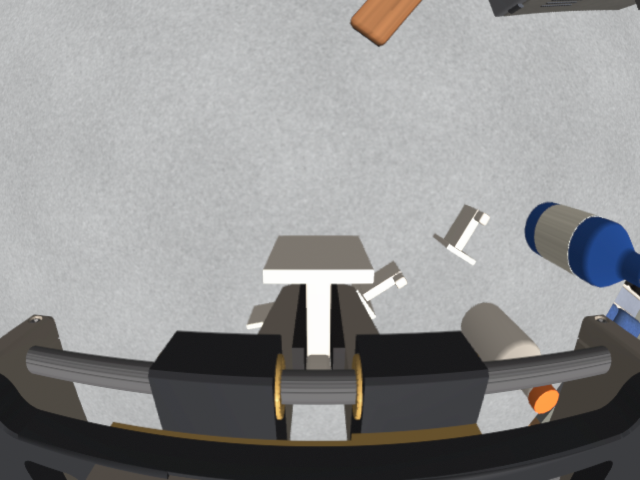

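Call:
drive_tool(rows="0 0.02 0.04 -0.01 -0.05; 0 0.045 0.09 -0.01 -0.1; 0 0.07 0.14 -0.01 -0.15; 0 0.095 0.19 -0.01 -0.2; 0 0.12 0.24 -0.01 -0.25; 0 0.145 0.3 -0.01 -0.302; 0 0.165 0.345 -0.01 -0.302; 0 0.173 0.365 -0.01 -0.302; 0 0.173 0.365 -0.01 -0.302; 0 0.173 0.365 -0.01 -0.302; 0 0.173 0.365 -0.01 -0.302; 0 0.173 0.365 -0.01 -0.302")

```text
t: 5.85
tcp_pos: [0.714, 0.0397, 0.2579]
tcp_rot: [0.397, 0.918, -0.0, 0.0]
force: [-0.2, 0.3, -1.1]
width: 0.105
```

```bash
python3 - <<'E'
from h import *
w=read_camera("wrist");s=sense();print(s["tcp_pos"],s["tcp_rot"],s["joint_positions"],s["t"],s["force"],s["width"])
cv2.imwrite("pics/w3.png",w["color"])
crop(w["color"],140,40,540,320,2,"w3c")
a=read_camera("scene");crop(a["color"],300,150,500,300,4,"s3")
E
```

```text
[0.71412001 0.040037   0.25791623] [ 3.96338641e-01  9.18104343e-01 -1.44612507e-04  2.77080828e-04] [ 0.26531916  0.62804798 -0.59656938  1.34463865  0.35303541  1.27400872
  0.41133773] 5.9 [-0.14621239  0.17285156 -1.61872475] 0.10404790899712574
```

View pics/w3.png

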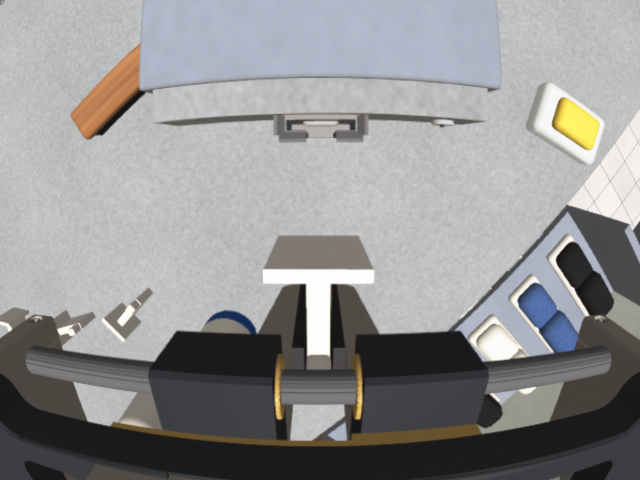

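View pics/w3c.png

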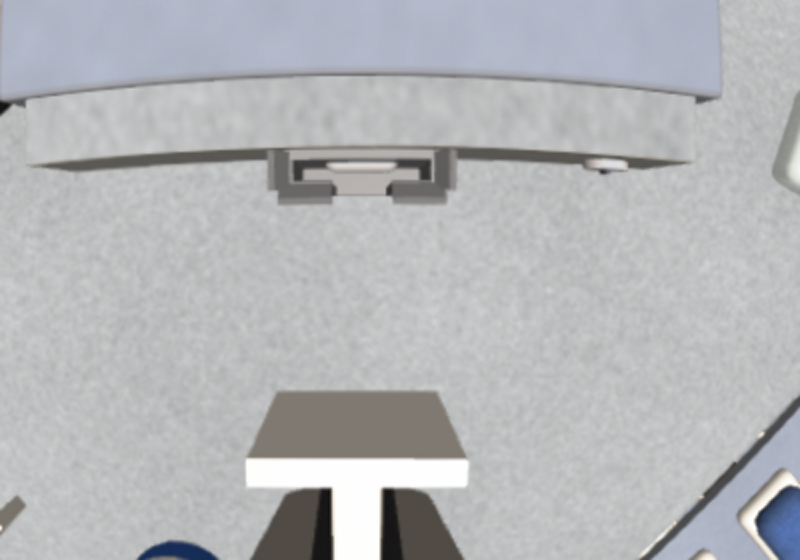

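View pics/s3.png

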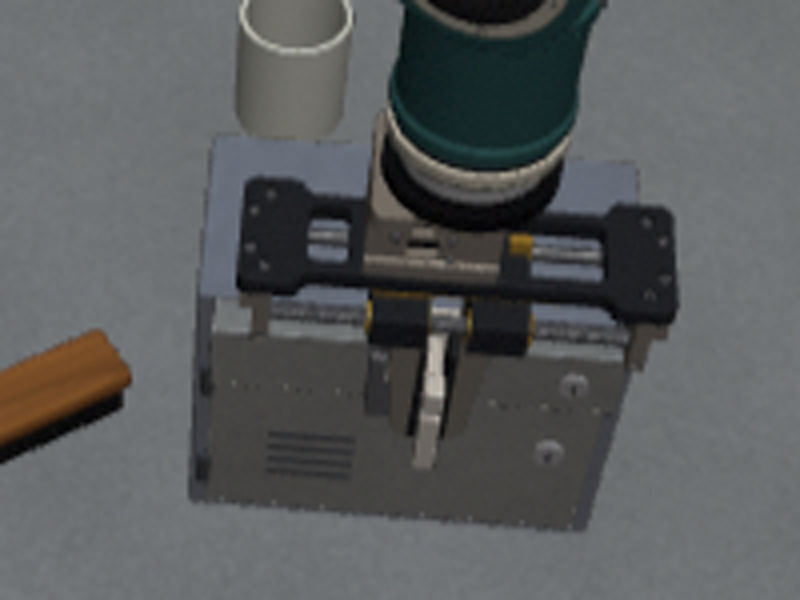

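```bash
python3 - <<'E'
from h import *
im=cv2.imread("pics/w3.png"); crop(im,268,105,378,150,7,"w3d"); crop(im,255,225,385,295,6,"w3e")
E
```

```text
(no output)
```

View pics/w3d.png

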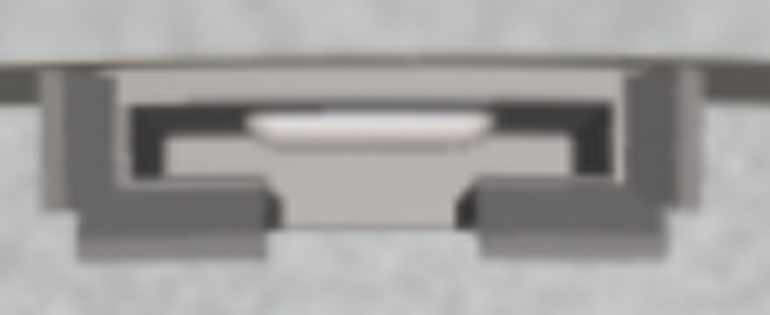

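View pics/w3e.png

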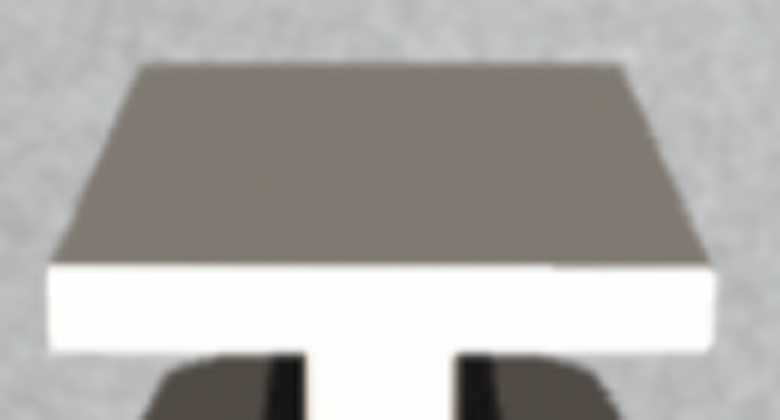

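```bash
cat > m.py <<'E'
from h import *
w=read_camera("wrist");s=sense()
tp=np.array(s["tcp_pos"]);x,y=s["tcp_rot"][:2];th=2*np.arctan2(y,x);ex=np.array([np.cos(th),np.sin(th)]);ey=np.array([np.sin(th),-np.cos(th)])
def tl(u,v,z):
    o,d=rayf(w,u,v);X=o+d*(z-o[2])/d[2];D=X[:2]-tp[:2];return (np.array([D@ex,D@ey])*1e3).round(1),X.round(4)
P=lambda u,v:(267.6+u/7,104.6+v/7); Q=lambda u,v:(254.6+u/6,224.6+v/6)
print("tool yaw",th)
for n,pt,z in [("mouthL back",(130,103),.2),("mouthR back",(613,103),.2),("mouthL front",(130,180),.2),("mouthR front",(613,180),.2),
 ("floor L back",(163,133),.155),("floor R back",(572,133),.155),("floor gap front L",(283,228),.155),("floor gap front R",(457,228),.155),("lipfrontL",(78,235),.207),("lipfrontR",(667,235),.207),("outer flare L",(65,150),.207),("outer flare R",(680,150),.207),("gapL",(267,200),.207),("gapR",(478,200),.207)]:
    print(n,*tl(*P(*pt),z))
hz=tp[2]-.0073
for n,pt,z in [("plate top back L",(48,265),55),("plate top back R",(715,265),55),("front L",(48,352),55),("front R",(710,352),55),("bot back L",(143,65),1),("bot back R",(622,65),1)]:
    print(n,*tl(*Q(*pt),hz+z/1e3))
E
python3 m.py
```

```text
tool yaw 2.327066386774363
mouthL back [ 90.5 -20.4] [0.6373 0.0924 0.2   ]
mouthR back [90.6 21.4] [0.6676 0.121  0.2   ]
mouthL front [ 83.7 -20.4] [0.6419 0.0874 0.2   ]
mouthR front [83.8 21.4] [0.6723 0.1161 0.2   ]
floor L back [ 90.9 -20.7] [0.6367 0.0924 0.155 ]
floor R back [91.  21.6] [0.6675 0.1215 0.155 ]
floor gap front L [80.8 -8.3] [0.6527 0.0936 0.155 ]
floor gap front R [80.8  9.7] [0.6658 0.1059 0.155 ]
lipfrontL [ 78.8 -24.2] [0.6425 0.0812 0.207 ]
lipfrontR [78.8 25.3] [0.6785 0.1152 0.207 ]
outer flare L [ 86.1 -25.3] [0.6368 0.0858 0.207 ]
outer flare R [86.1 26.3] [0.6743 0.1212 0.207 ]
gapL [81.5 -8.3] [0.6522 0.0941 0.207 ]
gapR [81.6  9.3] [0.665  0.1062 0.207 ]
plate top back L [ 31.2 -20.5] [0.6778 0.0491 0.3056]
plate top back R [31.2 18.3] [0.7061 0.0758 0.3056]
front L [ 25.8 -20.8] [0.6814 0.045  0.3056]
front R [25.8 18.2] [0.7098 0.0718 0.3056]
bot back L [ 30.4 -20.5] [0.6784 0.0485 0.2516]
bot back R [30.4 18.5] [0.7068 0.0753 0.2516]
```

The slot reads 42 x 7 mm, as specified, and is parallel to the plate. Relative to the plate it is 59 mm in tool x and 1.5 mm in tool y.

Call:
drive_tool(rows="0 0.03 0.0015 0 0; 0 0.055 0.0015 0 0; 0 0.059 0.0015 0 0; 0 0.059 0.0015 0 0; 0 0.059 0.0015 0.02 0; 0 0.059 0.0015 0.036 0; 0 0.059 0.0015 0.038 0; 0 0.059 0.0015 0.038 0; 0 0.059 0.0015 0.038 0")

```text
t: 7.12
tcp_pos: [0.6752, 0.0852, 0.2201]
tcp_rot: [0.396, 0.918, 0.0, 0.0]
force: [-0.1, 0.6, -0.8]
width: 0.107
```

```bash
python3 - <<'E'
from h import *
w=read_camera("wrist");s=sense();print(s["tcp_pos"],s["tcp_rot"],s["t"],s["force"],s["width"])
crop(w["color"],240,200,400,300,5,"w4")
b=read_camera("side");crop(b["color"],165,180,325,300,5,"s4")
E
```

```text
[0.67522789 0.08515471 0.22019658] [3.95785012e-01 9.18343029e-01 2.97517635e-04 4.65934761e-04] 7.175 [ 0.03117971 -0.06252294 -0.73810517] 0.10748696648742512
```

View pics/w4.png

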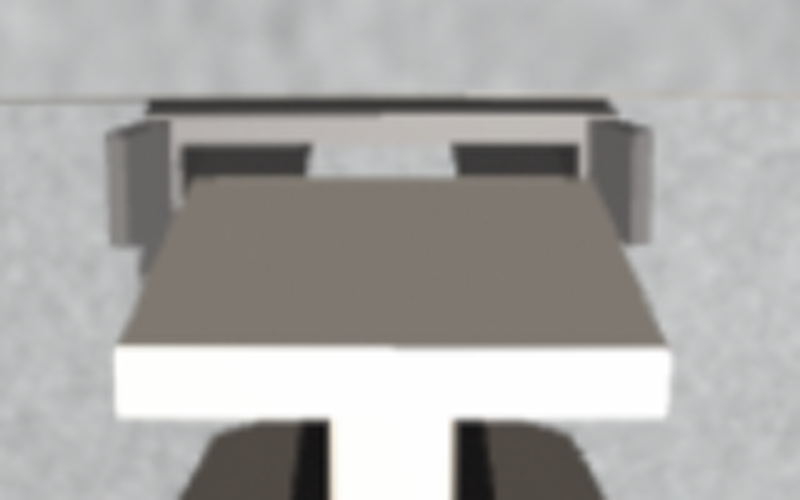

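View pics/s4.png

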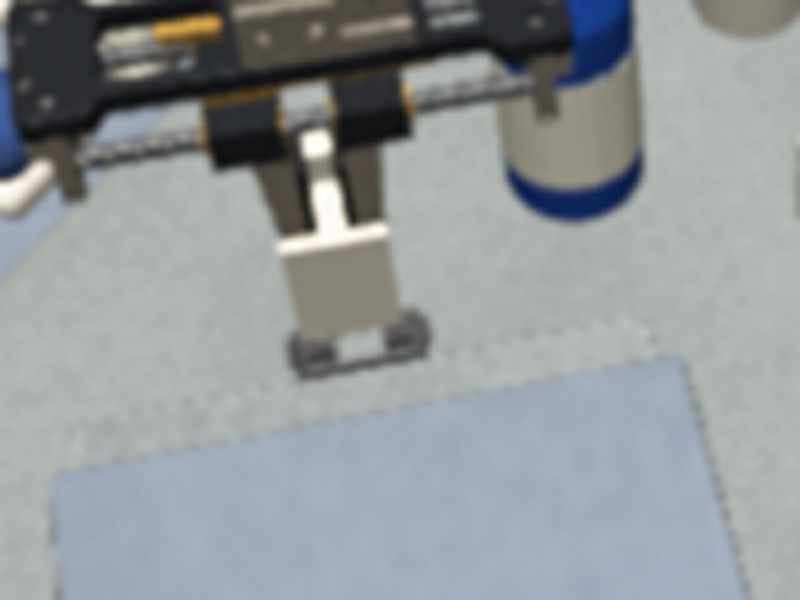

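```bash
cat > m2.py <<'E'
import sys
src=open("m.py").read().split("P=lambda")[0]; exec(src)
P=lambda u,v:(239.6+u/5,199.6+v/5)
print(tp,th,s["t"],s["force"])
hz=tp[2]-.0073
for n,pt,z in [("mouthL back",(182,146),.2),("mouthR back",(580,146),.2),("plate top back L",(115,346),hz+.055),("R",(670,346),hz+.055),("bot back L",(198,179),hz+.001),("R",(592,179),hz+.001)]: print(n,*tl(*P(*pt),z))
E
python3 m2.py
```

```text
[0.67509625 0.08512531 0.22013867] 2.327769105493278 7.275 [-0.27472678 -0.22491497 -0.27997313]
mouthL back [ 30.8 -23. ] [0.6372 0.0917 0.2   ]
mouthR back [30.8 18.8] [0.6676 0.1204 0.2   ]
plate top back L [ 31.3 -20.3] [0.6388 0.0939 0.2678]
R [31.3 18.4] [0.667  0.1205 0.2678]
bot back L [ 30.5 -19.9] [0.6397 0.0936 0.2138]
R [30.5 18.6] [0.6677 0.1201 0.2138]
```

Call:
drive_tool(rows="0 -0.0008 -0.0013 0 0; 0 -0.0008 -0.0013 0 0; 0 -0.0008 -0.0013 0.006 0; 0 -0.0008 -0.0013 0.01 0; 0 -0.0008 -0.0013 0.014 0; 0 -0.0008 -0.0013 0.016 0; 0 -0.0008 -0.0013 0.016 0")

```text
t: 8.15
tcp_pos: [0.6744, 0.0835, 0.2034]
tcp_rot: [0.396, 0.918, -0.0, -0.0]
force: [0.2, -0.2, -1.0]
width: 0.112
```

```bash
python3 - <<'E'
from h import *
w=read_camera("wrist");s=sense();print(s["tcp_pos"],s["tcp_rot"],s["t"],s["force"],s["ft_torque"],s["width"])
crop(w["color"],240,200,400,300,5,"w5")
E
```

```text
[0.67448096 0.083518   0.20354818] [ 3.95797734e-01  9.18337712e-01 -7.21547941e-06  9.64659746e-07] 8.2 [ 0.58562599  0.5701327  -0.31173425] [-0.03969596 -0.11388176 -0.01819374] 0.10383949713427718
```

View pics/w5.png

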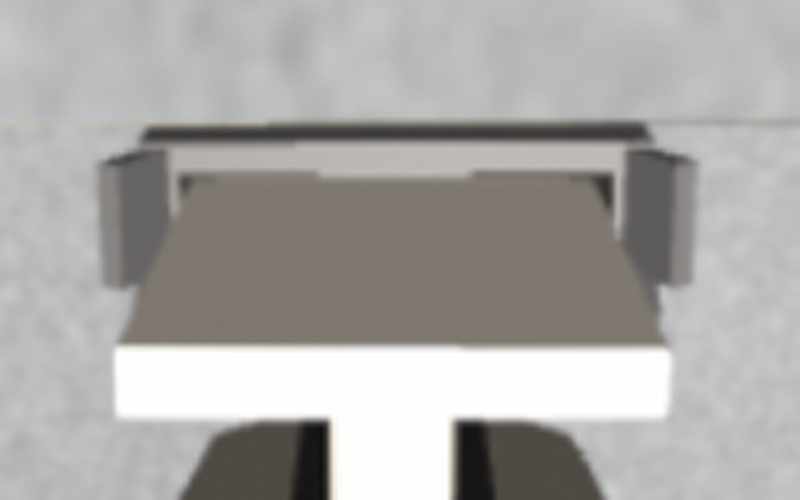

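Call:
drive_tool(rows="0 0 0 0.003 0; 0 0 0 0.006 0; 0 0 0 0.009 0; 0 0 0 0.012 0; 0 0 0 0.015 0; 0 0 0 0.018 0; 0 0 0 0.021 0; 0 0 0 0.024 0; 0 0 0 0.024 0")

```text
t: 9.32
tcp_pos: [0.6745, 0.0834, 0.1791]
tcp_rot: [0.396, 0.918, 0.0, 0.0]
force: [2.4, -1.1, -1.1]
width: 0.105
```

```bash
python3 - <<'E'
from h import *
w=read_camera("wrist");s=sense();print(s["tcp_pos"],s["tcp_rot"],s["t"],s["force"],s["ft_torque"],s["width"])
crop(w["color"],240,200,400,300,5,"w6")
E
```

```text
[0.67451196 0.08344658 0.17914384] [ 3.95830871e-01  9.18323430e-01  2.01968637e-06 -1.92057896e-05] 9.375 [ 1.61628141 -0.20708953 -1.97169878] [-0.05784891 -0.62684597 -0.02538275] 0.10589991458908399
```

View pics/w6.png

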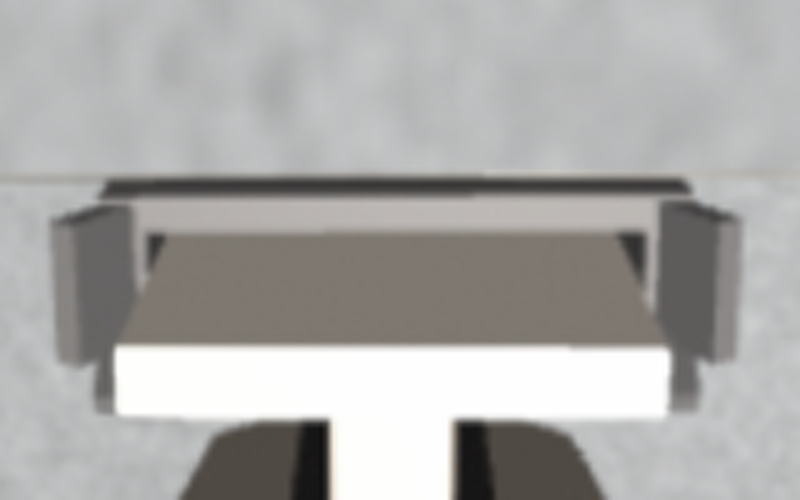

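Call:
drive_tool(rows="0 0 0 0.003 0; 0 0 0 0.006 0; 0 0 0 0.009 0; 0 0 0 0.012 0; 0 0 0 0.014 0; 0 0 0 0.015 0; 0 0 0 0.015 0")

```text
t: 10.25
tcp_pos: [0.6743, 0.0835, 0.1643]
tcp_rot: [0.396, 0.918, -0.0, -0.0]
force: [1.6, -0.0, 0.3]
width: 0.106
```

```bash
python3 - <<'E'
from h import *
s=sense();print(s["tcp_pos"],s["tcp_rot"],s["t"],s["force"],s["ft_torque"],s["width"])
E
```

```text
[0.67433872 0.08347651 0.16430336] [ 3.95772538e-01  9.18348553e-01 -1.06977734e-04 -1.47392559e-04] 10.25 [ 1.64509747 -0.02059715  0.31555094] [-0.21476824 -0.47184625  0.07097264] 0.10649990758906379
```

Call:
drive_tool(rows="0 0 0 0.001 0; 0 0 0 0.001 0")

```text
t: 10.5
tcp_pos: [0.6744, 0.0835, 0.1635]
tcp_rot: [0.396, 0.918, -0.0, -0.0]
force: [0.4, -0.3, 0.9]
width: 0.11
```

Call:
drive_tool(rows="0 0 0 0.001 0; 0 0 0 0.001 0")

```text
t: 10.75
tcp_pos: [0.6745, 0.0835, 0.1629]
tcp_rot: [0.396, 0.918, -0.0, 0.0]
force: [0.3, -1.6, 3.7]
width: 0.104
```

Call:
drive_tool(rows="0 0 0 0.001 0; 0 0 0 0.001 0")

```text
t: 11.0
tcp_pos: [0.6747, 0.0835, 0.1628]
tcp_rot: [0.396, 0.918, -0.0, 0.0]
force: [-0.4, -2.3, 9.0]
width: 0.112
```

Call:
drive_tool(rows="0 0 0 0.001 0; 0 0 0 0.001 0")

```text
t: 11.25
tcp_pos: [0.6748, 0.0834, 0.1627]
tcp_rot: [0.396, 0.918, -0.0, 0.001]
force: [-2.8, -2.4, 11.9]
width: 0.106
```

Call:
drive_tool(rows="0 0 0 0.0015 0; 0 0 0 0.0015 0")

```text
t: 11.5
tcp_pos: [0.675, 0.0832, 0.1624]
tcp_rot: [0.396, 0.918, -0.0, 0.001]
force: [-4.9, -3.7, 17.3]
width: 0.106
```

```bash
python3 - <<'E'
from h import *
w=read_camera("wrist");s=sense();print(s["tcp_pos"],s["t"],s["force"],s["ft_torque"],s["width"])
crop(w["color"],240,200,400,300,5,"w7")
a=read_camera("scene");crop(a["color"],335,175,475,290,5,"s7")
E
```

```text
[0.67502679 0.08321096 0.16238717] 11.55 [-3.27919906 -3.67856316 18.19985021] [-0.67993111  1.12996347  0.17406086] 0.10619710054479266
```

View pics/w7.png

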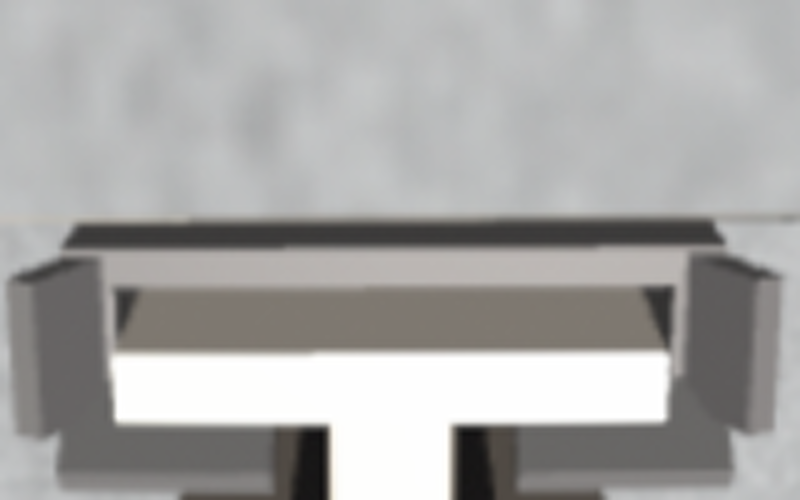

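View pics/s7.png

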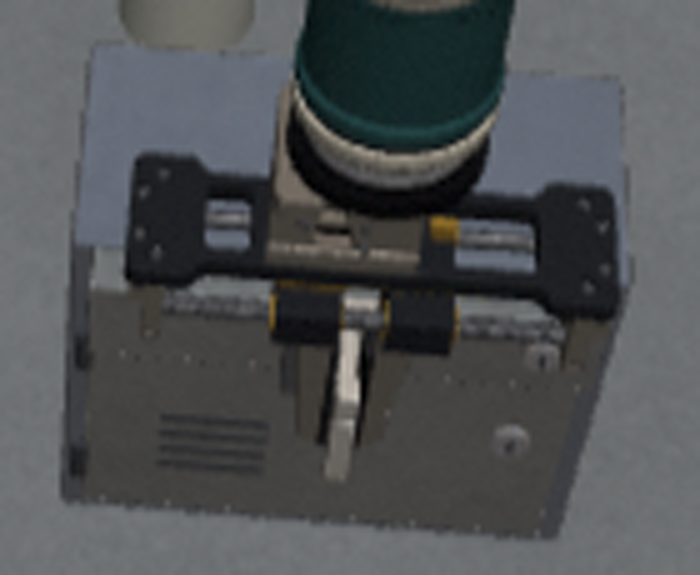

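Hard floor reached at TCP z 0.1624, against 0.1623 expected. I'll relieve the push to a few newtons.

Call:
drive_tool(rows="0 0 0 -0.0015 0; 0 0 0 -0.003 0; 0 0 0 -0.003 0; 0 0 0 -0.003 0")

```text
t: 12.1
tcp_pos: [0.6746, 0.0835, 0.1626]
tcp_rot: [0.396, 0.918, -0.0, 0.0]
force: [-0.3, -2.7, 7.3]
width: 0.107
```

```bash
cat > st.py <<'E'
from h import *
s=sense();th=2.3277;ex=np.array([np.cos(th),np.sin(th)]);ey=np.array([np.sin(th),-np.cos(th)])
F=np.array(s["force"]);p=np.array(s["tcp_pos"]);d=p[:2]-[.6744,.0835]
print("t",s["t"],"pull",(F[:2]@ex).round(2),"lat",(F[:2]@ey).round(2),"Fz",F[2].round(2),"pos out",(-d@ex*1e3).round(2),"lat",(d@ey*1e3).round(2),"z",p[2].round(4),"tq",np.round(s["ft_torque"],2),s["width"], 2*np.arctan2(s["tcp_rot"][1],s["tcp_rot"][0]))
E
python3 st.py
```

```text
t 12.1 pull -1.78 lat -2.07 Fz 7.33 pos out 0.19 lat 0.15 z 0.1626 tq [-0.41  0.03  0.03] 0.10739567231737816 2.3276607744864495
```

Call:
drive_tool(rows="0 -0.001 0 -0.001 0; 0 -0.002 0 -0.001 0; 0 -0.003 0 -0.001 0; 0 -0.003 0 -0.001 0")

```text
t: 12.6
tcp_pos: [0.6762, 0.0817, 0.1626]
tcp_rot: [0.396, 0.918, 0.0, -0.0]
force: [-0.3, 0.9, 1.0]
width: 0.108
```

```bash
python3 st.py
```

```text
t 12.6 pull 0.84 lat 0.42 Fz 1.0 pos out 2.52 lat 0.09 z 0.1626 tq [0.21 0.06 0.06] 0.10839427683498182 2.3280849724044086
```

Call:
drive_tool(rows="0 -0.001 0 0 0; 0 -0.002 0 0 0; 0 -0.002 0 0 0")

```text
t: 12.98
tcp_pos: [0.6779, 0.0799, 0.1628]
tcp_rot: [0.396, 0.918, 0.0, -0.0]
force: [-0.2, 1.8, -2.0]
width: 0.107
```

Call:
drive_tool(rows="0 -0.001 0 0 0; 0 -0.002 0 0 0; 0 -0.002 0 0 0")

```text
t: 13.35
tcp_pos: [0.6787, 0.079, 0.1627]
tcp_rot: [0.396, 0.918, 0.0, -0.001]
force: [-1.9, 3.2, -2.5]
width: 0.107
```

```bash
python3 st.py
```

```text
t 13.35 pull 3.65 lat 0.82 Fz -2.45 pos out 6.24 lat 0.06 z 0.1627 tq [ 0.64  0.11 -0.04] 0.10695005552631283 2.3282008388039523
```

Call:
drive_tool(rows="0 -0.001 0 0.001 0; 0 -0.0015 0 0.0015 0; 0 -0.0015 0 0.0015 0")

```text
t: 13.72
tcp_pos: [0.6794, 0.0785, 0.1625]
tcp_rot: [0.395, 0.919, 0.0, -0.001]
force: [-5.7, 4.4, 3.3]
width: 0.109
```

```bash
python3 st.py
```

```text
t 13.725 pull 7.14 lat -1.11 Fz 3.33 pos out 7.07 lat 0.15 z 0.1625 tq [0.79 1.17 0.04] 0.10851405720833156 2.328648853643929
```

Call:
drive_tool(rows="0 -0.001 0 0 0; 0 -0.0015 0 0 0; 0 -0.0015 0 0 0")

```text
t: 14.1
tcp_pos: [0.6797, 0.0781, 0.1625]
tcp_rot: [0.395, 0.919, 0.0, -0.002]
force: [-7.0, 4.7, 5.3]
width: 0.108
```

```bash
python3 st.py
```

```text
t 14.1 pull 8.26 lat -1.88 Fz 5.32 pos out 7.58 lat 0.2 z 0.1625 tq [0.99 1.54 0.09] 0.10811908402133123 2.329249084339243
```

Call:
drive_tool(rows="0 -0.001 0 -0.0005 0; 0 -0.0012 0 -0.0005 0; 0 -0.0012 0 -0.0005 0")

```text
t: 14.48
tcp_pos: [0.68, 0.0779, 0.1625]
tcp_rot: [0.395, 0.919, 0.0, -0.002]
force: [-8.5, 6.3, 3.8]
width: 0.11
```

```bash
python3 st.py
```

```text
t 14.475 pull 10.39 lat -1.87 Fz 3.82 pos out 7.88 lat 0.21 z 0.1625 tq [1.18 1.68 0.1 ] 0.10992152956876472 2.3298913921502815
```

Call:
drive_tool(rows="0 -0.0008 -0.0005 0 0; 0 -0.0012 -0.0008 0 0; 0 -0.0012 -0.0008 0 0")

```text
t: 14.85
tcp_pos: [0.6801, 0.0776, 0.1625]
tcp_rot: [0.395, 0.919, 0.001, -0.002]
force: [-6.7, 8.7, 2.7]
width: 0.108
```

```bash
python3 st.py
```

```text
t 14.85 pull 10.92 lat 1.05 Fz 2.71 pos out 8.2 lat 0.16 z 0.1625 tq [1.59 1.51 0.06] 0.1075677231148172 2.3304864459157577
```

Call:
drive_tool(rows="0 -0.0007 0.0003 0 0; 0 -0.0007 0.0003 0 0")

```text
t: 15.1
tcp_pos: [0.6803, 0.0775, 0.1625]
tcp_rot: [0.394, 0.919, 0.001, -0.003]
force: [-8.6, 7.0, 3.1]
width: 0.107
```

```bash
python3 st.py
```

```text
t 15.1 pull 10.99 lat -1.5 Fz 3.14 pos out 8.46 lat 0.17 z 0.1625 tq [1.55 1.86 0.01] 0.10706727966030974 2.3307188880982928
```

Call:
drive_tool(rows="0 0 0 0 0")

```text
t: 15.22
tcp_pos: [0.6804, 0.0775, 0.1625]
tcp_rot: [0.394, 0.919, 0.001, -0.003]
force: [-9.3, 8.1, 3.9]
width: 0.106
```

```bash
python3 st.py; python3 -c "
from h import *
read_camera('scene')"; python3 st.py;  python3 -c "
from h import *
read_camera('scene')"; python3 st.py
```

```text
t 15.225 pull 12.27 lat -1.18 Fz 3.88 pos out 8.46 lat 0.21 z 0.1625 tq [1.59 1.88 0.04] 0.10633312529808717 2.330710830860217
t 15.275 pull 11.61 lat -0.66 Fz 3.45 pos out 8.42 lat 0.26 z 0.1625 tq [1.63 1.84 0.03] 0.10977024484022256 2.3307911292644325
t 15.325 pull 11.69 lat -1.8 Fz 3.6 pos out 8.44 lat 0.2 z 0.1625 tq [1.54 1.84 0.04] 0.10617208457829377 2.3307543034821885
```

Call:
drive_tool(rows="0 -0.0004 -0.0003 0 0; 0 -0.0004 -0.0003 0 0")

```text
t: 15.58
tcp_pos: [0.6804, 0.0774, 0.1625]
tcp_rot: [0.394, 0.919, 0.001, -0.003]
force: [-8.5, 7.9, 3.2]
width: 0.107
```

```bash
for i in 1 2 3 4; do python3 st.py; python3 -c "
from h import *
read_camera('scene')"; done
```

```text
t 15.575 pull 11.61 lat -0.75 Fz 3.23 pos out 8.56 lat 0.18 z 0.1625 tq [1.66 1.79 0.1 ] 0.10679764225236747 2.330915439194406
t 15.625 pull 11.79 lat 0.29 Fz 3.16 pos out 8.53 lat 0.2 z 0.1624 tq [ 1.74  1.77 -0.02] 0.10534590718539517 2.3310143283930715
t 15.675 pull 12.08 lat -0.1 Fz 3.7 pos out 8.57 lat 0.19 z 0.1625 tq [1.72 1.81 0.06] 0.10911619512639713 2.3309367676677484
t 15.725 pull 11.9 lat -1.05 Fz 3.06 pos out 8.55 lat 0.22 z 0.1625 tq [1.75 1.78 0.07] 0.10991669154690935 2.3310110997226676
```

Call:
drive_tool(rows="0 -0.0004 0 0 0; 0 -0.0004 0 0 0; 0 -0.0004 0 0 0")

```text
t: 16.15
tcp_pos: [0.6805, 0.0773, 0.1625]
tcp_rot: [0.394, 0.919, 0.001, -0.003]
force: [-9.5, 7.6, 3.3]
width: 0.109
```

```bash
for i in 1 2 3 4; do python3 st.py; python3 -c "
from h import *
read_camera('scene')"; done
```

```text
t 16.15 pull 12.06 lat -1.65 Fz 3.27 pos out 8.68 lat 0.2 z 0.1625 tq [1.81 1.89 0.01] 0.10877282073098972 2.3311590877046897
t 16.2 pull 12.09 lat -1.95 Fz 3.6 pos out 8.67 lat 0.2 z 0.1624 tq [1.79 1.87 0.04] 0.10388852188356362 2.331144640762308
t 16.25 pull 12.21 lat -1.75 Fz 2.86 pos out 8.72 lat 0.21 z 0.1625 tq [ 1.7   1.87 -0.02] 0.1086895895801869 2.331103370070287
t 16.3 pull 12.83 lat -1.14 Fz 3.74 pos out 8.72 lat 0.2 z 0.1625 tq [1.71 1.92 0.05] 0.10473847759704791 2.3311093459449834
```

Call:
drive_tool(rows="0 0 0 0 0; 0 0 0 0 0; 0 0 0 0 0; 0 0 0 0 0; 0 0 0 0 0; 0 0 0 0 0; 0 0 0 0 0; 0 0 0 0 0; 0 0 0 0 0; 0 0 0 0 0")

```text
t: 17.6
tcp_pos: [0.6805, 0.0773, 0.1625]
tcp_rot: [0.394, 0.919, 0.001, -0.003]
force: [-8.8, 8.8, 3.7]
width: 0.107
```

```bash
for i in 1 2 3 4; do python3 st.py; python3 -c "
from h import *
read_camera('scene')"; done
```

```text
t 17.6 pull 12.46 lat -0.4 Fz 3.7 pos out 8.68 lat 0.21 z 0.1625 tq [1.79 1.81 0.08] 0.1070971514205228 2.3311586868634606
t 17.65 pull 13.49 lat -1.0 Fz 3.54 pos out 8.7 lat 0.21 z 0.1625 tq [1.78 1.85 0.06] 0.11095242417673512 2.331134474712365
t 17.7 pull 12.95 lat -1.06 Fz 3.53 pos out 8.72 lat 0.19 z 0.1625 tq [1.79 1.9  0.02] 0.10895198926086878 2.3310915318772802
t 17.75 pull 12.7 lat -0.61 Fz 3.51 pos out 8.66 lat 0.22 z 0.1625 tq [1.79 1.86 0.06] 0.10692981934185536 2.331124904851285
```

Call:
drive_tool(rows="0 0 0 0 0; 0 0 0 0 0; 0 0 0 0 0; 0 0 0 0 0; 0 0 0 0 0; 0 0 0 0 0; 0 0 0 0 0; 0 0 0 0 0; 0 0 0 0 0; 0 0 0 0 0; 0 0 0 0 0; 0 0 0 0 0")

```text
t: 19.3
tcp_pos: [0.6805, 0.0773, 0.1625]
tcp_rot: [0.394, 0.919, 0.001, -0.003]
force: [-10.0, 9.0, 3.5]
width: 0.109
```

```bash
python3 st.py
```

```text
t 19.3 pull 13.39 lat -1.05 Fz 3.52 pos out 8.7 lat 0.18 z 0.1625 tq [1.79 1.85 0.03] 0.10883401552202265 2.3310916729363687
```

Call:
drive_tool(rows="0 0.001 0 0 0; 0 0.002 0 0 0; 0 0.003 0 0 0; 0 0.004 0 0 0; 0 0.005 0 0 0; 0 0.005 0 0 0")

```text
t: 20.05
tcp_pos: [0.6793, 0.0784, 0.1626]
tcp_rot: [0.395, 0.919, 0.001, -0.001]
force: [-3.5, 5.6, -0.0]
width: 0.106
```

```bash
python3 st.py
```

```text
t 20.05 pull 6.51 lat 1.29 Fz -0.02 pos out 7.06 lat 0.12 z 0.1626 tq [1.14 0.68 0.01] 0.10600632781937329 2.329063823848602
```

Call:
drive_tool(rows="0 0.001 0 0.0005 0; 0 0.002 0 0.001 0; 0 0.003 0 0.001 0; 0 0.0035 0 0.001 0; 0 0.0035 0 0.001 0")

```text
t: 20.68
tcp_pos: [0.6787, 0.0791, 0.1626]
tcp_rot: [0.396, 0.918, 0.001, 0.001]
force: [-1.6, 2.5, 6.3]
width: 0.111
```

```bash
python3 st.py
```

```text
t 20.675 pull 2.91 lat 0.55 Fz 6.26 pos out 6.12 lat 0.09 z 0.1626 tq [0.58 0.31 0.07] 0.11083468722337794 2.327463430159032
```

Call:
drive_tool(rows="0 0.0012 0 -0.0008 0; 0 0.0012 0 -0.0012 0; 0 0.0012 0 -0.0012 0")

```text
t: 21.05
tcp_pos: [0.6779, 0.0797, 0.1627]
tcp_rot: [0.396, 0.918, 0.001, 0.001]
force: [3.1, 2.1, 0.6]
width: 0.108
```

```bash
python3 st.py
```

```text
t 21.05 pull -0.6 lat 3.74 Fz 0.63 pos out 5.14 lat -0.06 z 0.1627 tq [ 0.5  -0.89 -0.1 ] 0.10833544871887223 2.3272294569928733
```

Forces are near zero, so I'll open the fingers and lift away.

Call:
drive_tool(rows="0.04 0 0 0 0; 0.04 0 0 0 0; 0.04 0 0 0 0; 0.04 0 0 0 0; 0.04 0 0 0 0; 0.04 0 0 -0.02 0; 0.04 0 0 -0.06 0; 0.04 0 0 -0.11 0; 0.04 -0.05 0 -0.14 0; 0.04 -0.08 0 -0.14 0; 0.04 -0.08 0 -0.14 0; 0.04 -0.08 0 -0.14 0")

```text
t: 22.55
tcp_pos: [0.7311, 0.0231, 0.3028]
tcp_rot: [0.395, 0.919, 0.0, -0.0]
force: [-0.5, 0.3, 0.1]
width: 0.437
```

```bash
python3 - <<'E'
from h import *
w=read_camera("wrist");s=sense();print(s["tcp_pos"],s["t"],s["force"],s["width"])
cv2.imwrite("pics/w9.png",w["color"])
crop(w["color"],250,80,390,180,5,"w9c")
a=read_camera("scene");cv2.imwrite("pics/s9.png",a["color"])
b=read_camera("side");cv2.imwrite("pics/b9.png",b["color"])
E
```

```text
[0.73093077 0.02348645 0.30277564] 22.6 [ 0.09800294 -0.23634885  0.1222386 ] 0.4334070443452417
```

View pics/w9.png

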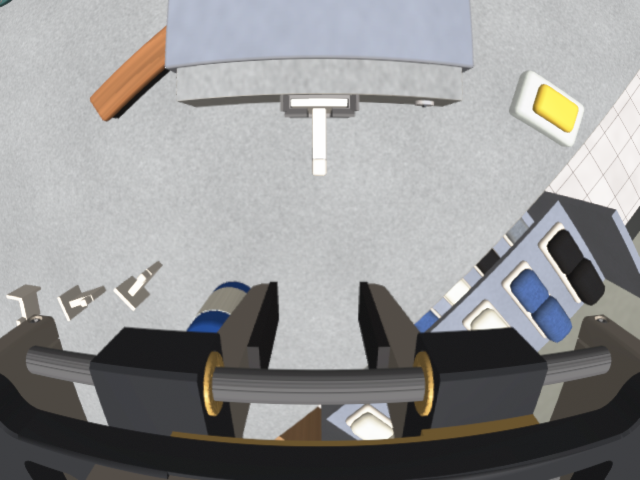

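View pics/w9c.png

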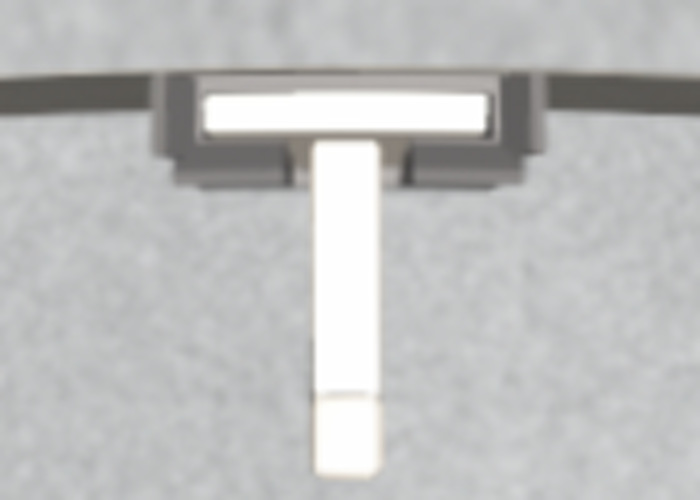

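View pics/s9.png

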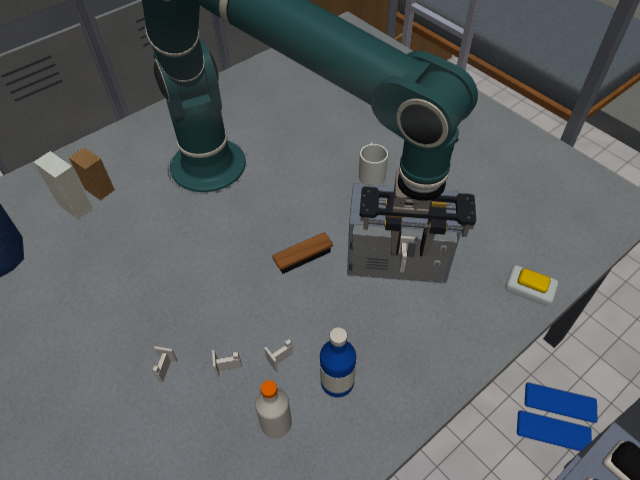

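View pics/b9.png

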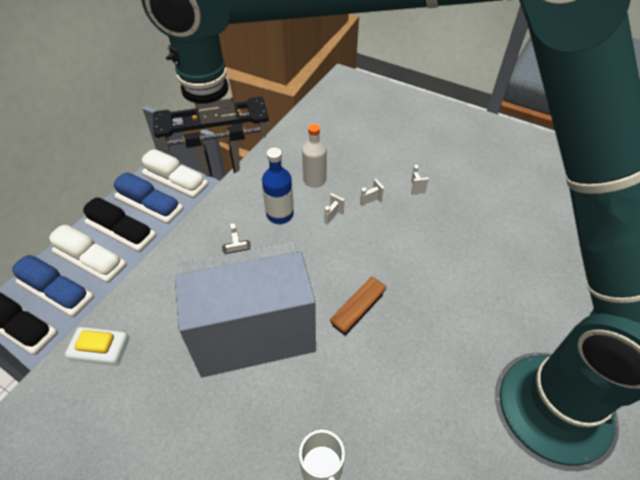

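```bash
python3 - <<'E'
from h import *
w=read_camera("wrist");b=read_camera("side");crop(b["color"],205,210,265,260,12,"b9c")
from scipy.optimize import brentq
P=lambda u,v:(249.6+u/5,79.6+v/5)
def wd(z):
    q=[]
    for u in(203,492):
        o,d=rayf(w,*P(u,113));q.append(o+d*(z-o[2])/d[2])
    return np.linalg.norm(q[0]-q[1])-.039
print("plate top z",brentq(wd,.1,.3))
for u,v in [(203,95),(492,95),(348,435)]:
    for z in (.210,.213): 
        o,d=rayf(w,*P(u,v));X=o+d*(z-o[2])/d[2];print(z,X.round(4),"side crop px",[round(12*(a-k+.5/12)) for a,k in zip(proj(b,X),(205,210))])
E
```

```text
plate top z 0.21797097779685415
0.21 [0.6417 0.088  0.21  ] side crop px [495, 390]
0.213 [0.6422 0.0879 0.213 ] side crop px [491, 377]
0.21 [0.6709 0.1157 0.21  ] side crop px [242, 437]
0.213 [0.671  0.1152 0.213 ] side crop px [240, 423]
0.21 [0.6897 0.0667 0.21  ] side crop px [329, 188]
0.213 [0.6896 0.0668 0.213 ] side crop px [327, 176]
```

View pics/b9c.png

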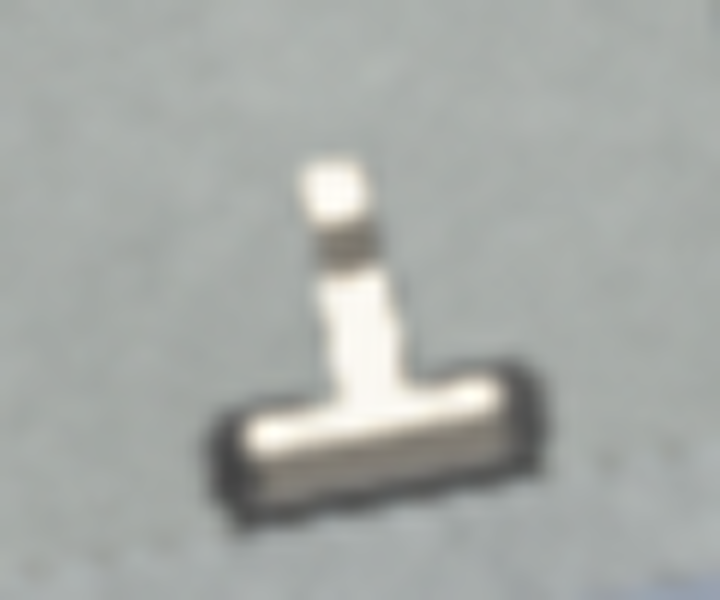

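```bash
python3 -c "
from rig import *
print(job_done(), sense()['t'])"
```

```text
the job is handed in; nothing more can be done
the job is handed in; nothing more can be done
```

I seated the hook in the socket, pull-tested it, released it and handed the job in at about 23 s of the 72 s allowed.

- **Hook:** I took the one nearest the base (0.53 m away; the other three were at 0.63 m or more). The gripper closed to about 10 mm on the web.
- **Seating:** I slid it down until it stopped hard. The TCP was at z = 0.1624 m under an 18 N push, against 0.1623 m expected. At release the TCP was at 0.1627 m.
- **Pull test:** The drawer slid out about 5 mm before the lock held. I then held the pull from t = 16.1 to 19.3 s. The readings were 12.1 to 13.5 N, averaging about 12.6 N, so slightly above 12 N. The highest reading was 13.5 N, but I only sampled at intervals.
- **Off-axis load:** There was up to 2 N sideways and about 4 N downward during the pull, so it was not perfectly straight.
- **Brief lift:** Early in the pull, vertical force swung to about 1.5 to 2.5 N upward on the hook. The TCP height changed by no more than 0.3 mm.
- **Last checks:** The final images show the hook upright in the socket and pointing out from the locker. The bottles, mug, brush and look-alikes look unmoved, and the gripper is clear.
- **Disagreement:** Seated, the plate top should be at 0.210 m. The wrist image's scale put it at 0.218 m, which is a coarse estimate. Matching the wrist and side views put it at or just below 0.210 m, and the hard stop agrees with that. I trusted the hard stop and the matched views.

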